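Seat the large magnifier on the three-point brake-block stand

ROBOT

A 7-joint arm with a two-finger parallel gripper is mounted at the origin on the work surface. World frame = base frame: x ahead of the robot, y to its left, z up, the work surface at z = 0. Lengths are in m, angles in rad, forces in N, time in s.
With the tool pointing down it reaches from about 0.425 to 0.875 m from the base axis. Payload 4.7 kg.
Tool frame: the origin (TCP) lies on the centre line of the jaws, within the pads' length; the fingertips stand 14 mm ahead of it and the grasp point (between the pads) lies 5 mm behind it; z points along the fingers, y is the line along which they close (so a half turn about z gives the same grasp; the last joint's range is limited). The gripper opens to 87 mm and grips with 3 to 60 N. Pads are 19 mm wide; open, the fingers measure 117 mm over their backs; the gripper's body (75 mm by 190 mm) begins 51 mm behind the grasp point.
Start: joints at [0.014, 0.321, -0.07, 1.45, 0.023, 1.371, -0.057], TCP at [0.65, -0, 0.237] pointing down, gripper open.
Joint ranges: [-2.86, 2.86], [-0.3, 2.09], [-1.38, 1.24], [0.06, 2.45], [-1.56, 4.7], [0.09, 2.05], [-2.69, 2.69]. Speed limits (rad/s): [2.57, 2.57, 3.14, 3.14, 3.14, 3.14, 3.14].

INTERFACE

Orientations are given as a rotation vector (axis times angle).
In Python, from bench import * gives the robot as it stands.
- The arm moves only by the shell command python3 -m jog 'ROWS' [FORCE]. ROWS is JSON, a list of rows, each an object of numbers: "claw": the finger opening in mm, from 0 to 87; "dx", "dy", "dz": the shift along the tool's x, y, z in mm; "spin": the turn about the tool's z in degrees. In form: [{"claw": .., "dx": .., "dy": .., "dz": .., "spin": ..}, ...]. A call has 1 to 20 rows; each row is the pose to reach, as a shift and turn from the pose commanded when the call began, along the tool's axes at that moment; what a row does not reach only later rows make up. A row lasts 1/12 s, in which the tool goes at most 41.7 mm and 7.16 degrees, less where a joint would pass 70% of its speed; a pose out of reach is approached as far as the arm can. A call with a gripper value outside its range is refused whole. The fingers move at their own pace and stop on an object; FORCE is the grip in N (left out, the last holds). Time passes only in rows, so rows that repeat a pose let the fingers close. It gives the time, the measured TCP pose, the force, the opening and the grip force at its end, in the units of the state.
- get_state(): the state, without advancing time (a new reading comes with each control period).
- get_image(name): name is "scene" or "side" or "wrist"; returns a dict with "frame" (420x560x3 uint8, red, green, blue), "depth" (420x560 float32, m along the optical axis (not along the pixel's ray), 0 where there is no reading), "K" (3x3 intrinsics, pixels), "T" (4x4, takes a point from camera to world coordinates); the wrist camera has in their place "mount" (4x4, takes a point from camera to tool coordinates, whose origin is the TCP and whose axes are the flange's). Camera axes: x right, y down, z forward; pixel columns grow to the right and rows downward; lengths in m; the calibration is good to about 2 mm. The wrist camera is an equidistant fisheye: a pixel r from the principal point sees the ray r / f radians off the axis. A picture is of the moment at which its call begins: read the wrist's pose just before it.
- close_job(): hands the job in; it is judged then, once.
The state is a dict: "time": time; "joint_positions": joint angles; "qd": joint speeds; "joint_torque": joint torques, N m; "position": TCP position; "tool_rot": TCP orientation; "ft_force": force on the tool from outside, world axes, zero at the start; "torque": the same for the moment, N m; "grip_width": opening from 0.0 (shut) to 1.0 (fully open); "grip_force": force on a finger pad.
Only numpy, scipy, OpenCV 4.12 (cv2) and the standard library are available. Lean on these libraries where they do the work, as an engineer would, in place of code of your own. Each camera call takes 0.05 s, during which the arm holds its last target. There are 200 camera calls.

TASK

Put the larger of the two stand magnifiers on the three-point inspection stand, over the brake block, so that its flange lies level on all three rests between the upright pins and cannot rock, then let go of it. Keep it upright and set it down gently rather than letting it fall, and leave the smaller magnifier and the black knob cap where they stand.

Things in the scene. Friction and masses are not known exactly. Their poses are not given: they have to be found in the camera images.
- large_magnifier_mid (a point): Large stand magnifier (loose, about 0.2 kg, bare aluminium, upright on the shelf): round flange 80 mm across, 6 mm thick at the bottom; barrel 40 mm across from 6 to 60 mm above the underside, to be gripped across its sides; glass lens in its top, domed 3 mm. This point is on the axis, halfway up the barrel, 33 mm above the underside; z points up.
- stand_seat (a point): Fixed steel stand: round base 132 mm across, 8 mm thick, brake block on it (top 20 mm above shelf). Three round-topped rests 27 mm from the axis, 120 degrees apart, 50 mm above the shelf; beyond each an 8 mm upright pin, 56 mm from the axis, 58 mm high: a centred flange has 12 mm play. Point: on the axis, level with the rest tops; z up, x towards one rest. Magnifier may have any yaw.
- small_magnifier_mid (a point): Small stand magnifier, a bystander (loose, same make and materials): flange 44 mm across and 5 mm thick, barrel 28 mm across, 43 mm tall in all; too small for the stand. This point is on the axis, 24 mm above the underside; z points up.
- knob_cap_mid (a point): Brake knob cap, a bystander (loose, black plastic, fluted, round): about 48 mm across and 30 mm tall. This point is on its axis, 15 mm above the underside; z points up.
There are look-alikes about, which are no part of the job. Leave any blue, brown or turquoise look-alike of the part that bears large_magnifier_mid alone.

How it is judged:
At the end, for the whole second after the job is handed in: The large magnifier stands upright and at rest on the three rests of the stand: its axis within 13 mm of the stand's axis, its underside within 3 mm of the tops of the rests, tilted by less than 0.05 rad (3 degrees) (horizontal distance between large_magnifier_mid and stand_seat below 0.013 m and z of large_magnifier_mid in the frame of stand_seat between 0.03 and 0.036 m and angle between large_magnifier_mid's own z axis and vertical below 0.05 rad and linear speed of large_magnifier below 0.02 m/s and angular speed of large_magnifier below 0.2 rad/s); the robot touches nothing.
It fails at once if the large magnifier is let fall (moves faster than 0.6 m/s, a fall of about 18 mm, with no finger touching it) (linear speed of large_magnifier above 0.6 m/s and contact force between the fingers and large_magnifier below 0.05 N).
It fails at once if the large magnifier is tipped by more than 0.6 rad (34 degrees) (angle between large_magnifier_mid's own z axis and vertical above 0.6 rad).
It fails at once if the small magnifier is moved by more than 30 mm (distance of small_magnifier_mid from where it was at the start of the episode above 0.03 m).
It fails at once if the knob cap is moved by more than 30 mm (distance of knob_cap_mid from where it was at the start of the episode above 0.03 m).
It also fails if it takes over 37 s, if anything falls off the work surface, if the arm or the gripper's body presses on something with over 40 N, if the wrist force passes 120 N, or if a joint passes its speed limit or range.

## Working session

There is one attempt and no reset: what is moved stays moved. The work goes in short steps, Python scripts to look and compute and a shell command to move; the robot and the scene stay as the last step left them, time stands still between calls to the robot, and variables do not carry over. Pictures are saved under pics/ and viewed, at most 10 in all, crops included, and the job is handed in when it is done.

```bash
mkdir -p pics
python3 - <<'E'
from bench import *
import cv2,numpy as np,pickle
s=get_state();print(s['time'],s['position'],s['tool_rot'],s['ft_force'],s['grip_width'])
d={}
for n in ['scene','side','wrist']:
    i=get_image(n);d[n]=i;cv2.imwrite(f'pics/{n}0.png',i['frame'][...,::-1]);print(n,i['K'].tolist() if hasattr(i['K'],'tolist') else i['K'],np.round(i.get('T',i.get('mount')),3).tolist())
d['s']=s;pickle.dump(d,open('d0.pkl','wb'))
a=np.hstack([d['scene']['frame'],d['side']['frame']])
cv2.imwrite('pics/both.png',a[...,::-1][:, :])
E
```

```text
0.0 [ 6.49484163e-01 -6.17065518e-05  2.35475315e-01] [-2.22053628 -2.22062894  0.00223234] [ 0.06158425  0.46901493 -0.10819324] 0.9974606006799718
scene [[384.2759166577013, 0.0, 279.9957266062734], [0.0, 384.2759166577013, 208.40057855730564], [0.0, 0.0, 1.0]] [[0.725, 0.545, -0.421, 0.788], [0.688, -0.573, 0.445, -0.336], [0.002, -0.612, -0.791, 0.572], [0.0, 0.0, 0.0, 1.0]]
side [[408.5914671669212, 0.0, 275.4702263660486], [0.0, 408.5914671669212, 208.19039127238622], [0.0, 0.0, 1.0]] [[-0.853, -0.293, 0.431, 0.201], [-0.521, 0.453, -0.723, 0.438], [0.016, -0.842, -0.539, 0.438], [0.0, 0.0, 0.0, 1.0]]
wrist [[325.19226210127806, 0.0, 280.3292231650406], [0.0, 325.19226210127806, 204.45620316954205], [0.0, 0.0, 1.0]] [[0.001, -0.961, -0.275, 0.076], [1.0, 0.001, 0.0, 0.0], [0.0, -0.275, 0.961, -0.148], [0.0, 0.0, 0.0, 1.0]]
```

View pics/scene0.png

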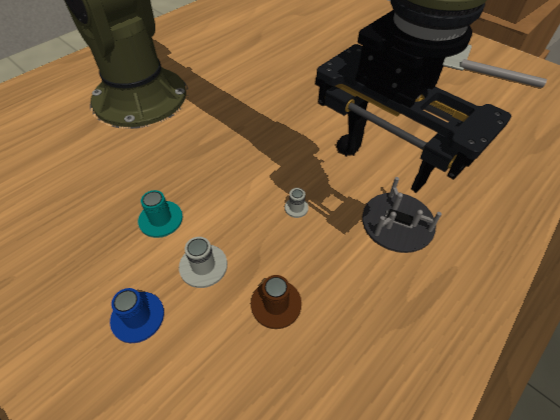

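View pics/side0.png

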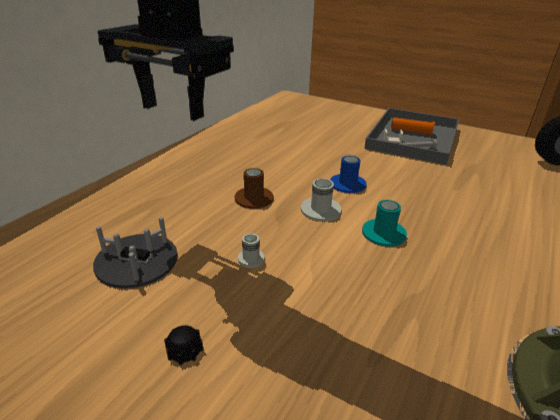

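The scene shows five magnifier-like parts: teal (155,212), blue (132,312), brown (275,298), large bare aluminium (201,260) and small aluminium (297,202). The stand is at (400,218). The large bare one at (201,260), or (321,200) in the side view, fits because it is uncoloured and full size. I'll confirm with a crop and measure.

```bash
cat > h.py <<'E'
import numpy as np,cv2
def cast(i,uv,z):
    uv=np.atleast_2d(np.array(uv,float));K,T=i['K'],np.array(i['T'])
    r=np.c_[(uv-[K[0][2],K[1][2]])/K[0][0],np.ones(len(uv))]@T[:3,:3].T
    return T[:3,3]+r*((z-T[2,3])/r[:,2])[:,None]
def cloud(i):
    h,w=i['depth'].shape;v,u=np.mgrid[:h,:w];K,T=i['K'],np.array(i['T']);d=i['depth']
    p=np.stack([(u-K[0][2])/K[0][0]*d,(v-K[1][2])/K[1][1]*d,d],-1)@T[:3,:3].T+T[:3,3]
    p[d==0]=np.nan;return p
def circ(p):
    c,*_=np.linalg.lstsq(np.c_[2*p[:,:2],np.ones(len(p))],(p[:,:2]**2).sum(1),rcond=None)
    return c[:2],np.sqrt(c[2]+c[:2]@c[:2])
E
python3 - <<'E'
import pickle;from h import *
d=pickle.load(open('d0.pkl','rb'))
boxes={'scene':dict(large=(170,230,235,292),small=(278,182,316,222),teal=(130,185,190,242),blue=(100,282,170,345),brown=(245,270,308,330),stand=(355,172,445,255)),
'side':dict(large=(295,172,347,224),small=(230,228,272,272),stand=(85,210,185,290),knob=(155,318,212,370),teal=(355,193,412,250),brown=(230,163,278,212),blue=(327,150,370,196))}
for n in boxes:
  i=d[n];P=cloud(i);hsv=cv2.cvtColor(i['frame'],cv2.COLOR_RGB2HSV)
  for k,(a,b,c,e) in boxes[n].items():
    h=hsv[b:e,a:c].astype(int)
    wood=(h[...,0]>7)&(h[...,0]<25)&(h[...,1]>60)&(h[...,2]>90)
    m=(~wood).astype(np.uint8);m=cv2.morphologyEx(m,cv2.MORPH_OPEN,np.ones((3,3)))
    cs,_=cv2.findContours(m,0,1);C=max(cs,key=cv2.contourArea)[:,0]+[a,b]
    z=.008 if k=='stand' else .005
    # front (lower image) half: boundary of the flange
    vc=np.median(C[:,1]); y0=(C[:,1].min()+C[:,1].max())/2
    F=C[C[:,1]>y0+0.15*(C[:,1].max()-y0)]
    cc,r=circ(cast(i,F+0.0,z if k!='knob' else 0.0))
    p=P[b:e,a:c].reshape(-1,3);p=p[m.ravel()>0];hi=p[p[:,2]>p[:,2][np.isfinite(p[:,2])].max()-.012]
    print(n,k,'rim',cc.round(4),'r',r.round(4),'zmax',np.nanpercentile(p[:,2],[50,98]).round(3),'hi-med',np.nanmedian(hi,0).round(4))
a=d['scene']['frame'][165:325,90:330];b=d['side']['frame'][130:290,210:430]
cv2.imwrite('pics/c.png',np.hstack([cv2.resize(a,None,fx=1.7,fy=1.7,interpolation=2),cv2.resize(b,None,fx=1.7,fy=1.7,interpolation=2)])[...,::-1])
E
```

```text
scene large rim [ 0.4755 -0.1931] r 0.039 zmax [0.008 0.063] hi-med [ 0.4771 -0.1943  0.0609]
scene small rim [0.5057 0.0064] r 0.0215 zmax [0.005 0.046] hi-med [0.5069 0.0036 0.0435]
scene teal rim [ 0.3439 -0.1851] r 0.0395 zmax [0.008 0.063] hi-med [ 0.3453 -0.1863  0.061 ]
scene blue rim [ 0.4712 -0.3189] r 0.0401 zmax [0.008 0.063] hi-med [ 0.4731 -0.3199  0.0609]
scene brown rim [ 0.6116 -0.1586] r 0.038 zmax [0.007 0.063] hi-med [ 0.6118 -0.1598  0.061 ]
scene stand rim [0.6618 0.108 ] r 0.065 zmax [0.008 0.243] hi-med [ 0.7019 -0.0105  0.2539]
side large rim [ 0.4709 -0.1895] r 0.0404 zmax [0.01  0.062] hi-med [ 0.4693 -0.1855  0.0595]
side small rim [0.5    0.0226] r 0.0218 zmax [0.015 0.045] hi-med [0.5011 0.011  0.0421]
side stand rim [0.6514 0.1146] r 0.0656 zmax [0.007 0.05 ] hi-med [0.6467 0.1289 0.0502]
side knob rim [0.4735 0.2026] r 0.0214 zmax [0.022 0.029] hi-med [0.4699 0.2055 0.0265]
side teal rim [ 0.3383 -0.1802] r 0.0403 zmax [0.013 0.062] hi-med [ 0.3392 -0.1766  0.0597]
side brown rim [ 0.5995 -0.1472] r 0.0334 zmax [0.021 0.062] hi-med [ 0.6036 -0.1502  0.0595]
side blue rim [ 0.4698 -0.3034] r 0.0416 zmax [0.022 0.062] hi-med [ 0.4629 -0.3055  0.0595]
```

View pics/c.png

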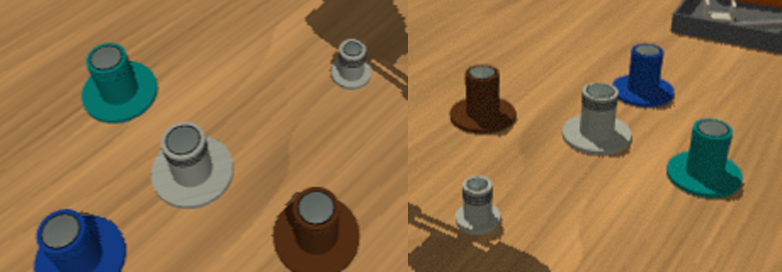

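The crop confirms the target: the bare-aluminium full-size magnifier sits between teal, blue and brown, and the small one stands apart. The two views disagree by about 5 mm, so I'll move above it and check with the wrist camera.

```bash
python3 -m jog '[{"claw":87,"dx":-191,"dy":-175,"dz":30,"spin":0},{"claw":87,"dx":-191,"dy":-175,"dz":30,"spin":0},{"claw":87,"dx":-191,"dy":-175,"dz":30,"spin":0},{"claw":87,"dx":-191,"dy":-175,"dz":30,"spin":0},{"claw":87,"dx":-191,"dy":-175,"dz":30,"spin":0},{"claw":87,"dx":-191,"dy":-175,"dz":30,"spin":0},{"claw":87,"dx":-191,"dy":-175,"dz":30,"spin":0},{"claw":87,"dx":-191,"dy":-175,"dz":30,"spin":0},{"claw":87,"dx":-191,"dy":-175,"dz":30,"spin":0},{"claw":87,"dx":-191,"dy":-175,"dz":30,"spin":0},{"claw":87,"dx":-191,"dy":-175,"dz":30,"spin":0},{"claw":87,"dx":-191,"dy":-175,"dz":30,"spin":0}]' 20
cat >> h.py <<'E'
from scipy.spatial.transform import Rotation as R
def wT(i,s):
    T=np.eye(4);T[:3,:3]=R.from_rotvec(s['tool_rot']).as_matrix();T[:3,3]=s['position'];return T@np.array(i['mount'])
def wcast(i,s,uv,z):
    uv=np.atleast_2d(np.array(uv,float));K=np.array(i['K']);T=wT(i,s)
    q=(uv-K[:2,2])/K[0,0];r=np.linalg.norm(q,axis=1);sn=np.sin(r)/np.maximum(r,1e-9)
    D=np.c_[q*sn[:,None],np.cos(r)]@T[:3,:3].T
    return T[:3,3]+D*((z-T[2,3])/D[:,2])[:,None]
E
python3 - <<'E'
from bench import *
import pickle;from h import *
s=get_state();w=get_image('wrist');sc=get_image('scene');sd=get_image('side')
pickle.dump(dict(s=s,w=w,scene=sc,side=sd),open('d1.pkl','wb'))
cv2.imwrite('pics/w1.png',w['frame'][...,::-1]);print(s['time'],s['position'])
E
```

```text
time: 1.15
position: [0.4761, -0.1896, 0.2065]
tool_rot: [-2.218, -2.225, -0.0]
ft_force: [0.3, 0.3, -1.1]
grip_width: 0.999
grip_force: 0.0
1.15 [ 0.47606984 -0.18958173  0.20652374]
```

View pics/w1.png

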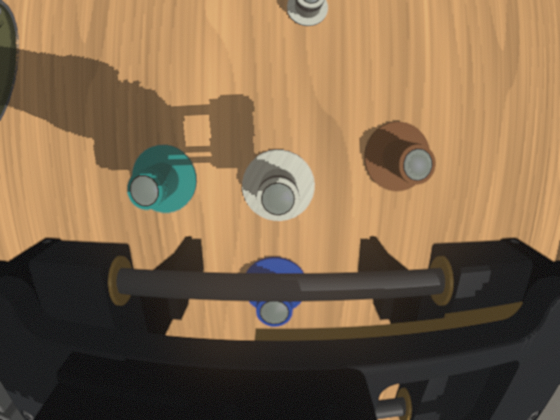

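The wrist view shows the silver magnifier at (278,186) with its lens at (278,198), teal at left, brown at right, blue below and the small one at the top. Next I'll measure the flange circle and the stand, which is no longer hidden.

Run:
```python
import pickle;from h import *
d=pickle.load(open('d1.pkl','rb'));w,s=d['w'],d['s']
def cont(f,box):
    a,b,c,e=box;h=cv2.cvtColor(f,cv2.COLOR_RGB2HSV)[b:e,a:c].astype(int)
    m=((h[...,1]<70)).astype(np.uint8);m=cv2.morphologyEx(m,5*0+2,np.ones((3,3)))
    cs,_=cv2.findContours(m,0,1);return max(cs,key=cv2.contourArea)[:,0]+[a,b]
C=cont(w['frame'],(225,140,330,232));print('wrist flange',circ(wcast(w,s,C,.006)),C.min(0),C.max(0))
g=cv2.medianBlur(cv2.cvtColor(w['frame'],cv2.COLOR_RGB2GRAY),3)[160:230,240:320]
hc=cv2.HoughCircles(g,cv2.HOUGH_GRADIENT,1,20,param1=80,param2=12,minRadius=13,maxRadius=24)
if hc is not None: 
  for x,y,r in hc[0][:3]: print('lens',x+240,y+160,r,wcast(w,s,[[x+240,y+160]],.06)[0][:2].round(4))
for n,b in (('scene',(350,165,450,258)),('side',(80,205,190,295))):
    i=d[n];P=cloud(i);a0,b0,c0,e0=b
    h=cv2.cvtColor(i['frame'],cv2.COLOR_RGB2HSV)[b0:e0,a0:c0]
    m=((h[...,2]<75)).astype(np.uint8)
    cs,_=cv2.findContours(m,0,1);C=max(cs,key=cv2.contourArea)[:,0]+[a0,b0]
    C=cv2.convexHull(C)[:,0]
    q=cast(i,C,.008)
    for _ in range(3):
        c,r=circ(q);e=abs(np.linalg.norm(q[:,:2]-c,axis=1)-r);q=q[e<max(.003,2*np.median(e))]
    print(n,'stand base',c.round(4),r.round(4),len(q))
    p=P[b0:e0,a0:c0].reshape(-1,3)
    base=p[(abs(p[:,2]-.008)<.003)];hi=p[(p[:,2]>.03)&(p[:,2]<.07)]
    hi=hi[np.linalg.norm(hi[:,:2]-c,axis=1)<.07]
    rr=np.linalg.norm(hi[:,:2]-c,axis=1);an=np.degrees(np.arctan2(*(hi[:,:2]-c).T[::-1]))
    for lo,hh in((.015,.036),(.048,.066)):
        k=(rr>lo)&(rr<hh)&(hi[:,2]>.04);print(lo,np.sort(an[k]).round().astype(int).tolist()[::4],np.nanmax(hi[k,2]) if k.any() else 0)
x=[cv2.resize(d[n]['frame'][b[1]:b[3],b[0]:b[2]],(390,360),interpolation=2) for n,b in (('scene',(350,165,450,258)),('side',(80,205,190,297)))]
cv2.imwrite('pics/st.png',np.hstack(x)[...,::-1])
```

```text
wrist flange (array([ 0.47373793, -0.19202277]), np.float64(0.03972998028314837)) [242 149] [314 220]
lens 277.5 198.5 17.6 [ 0.4738 -0.1922]
scene stand base [0.6609 0.1109] 0.0677 17
0.015 [-110, -106, -103, -101, -99, -97, -96, -94, -93, 9, 9, 10, 11, 13, 15, 16, 21, 23, 133, 137, 141, 143, 144, 146, 149, 150] 0.05101755916110873
0.048 [-105, -104, -102, -102, -101, -100, -100, -99, -98, -98, -98, -97, 15, 15, 16, 16, 16, 16, 17, 17, 18, 19, 20, 22, 137, 138, 139, 140, 140, 141, 141, 142, 143, 143, 144] 0.059367392928110885
side stand base [0.6775 0.0952] 0.091 19
0.015 [-169, -165, -164, -162, -161, -158, -156, -156, -148, 70, 73, 75, 76, 77, 78, 79, 81, 82, 83] 0.049968989396658336
0.048 [-132, -130, -129, -129, -128, -128, -127, -125, 38, 45, 46, 47, 47, 47, 47, 49, 134, 136, 136, 137, 138, 139, 140, 141, 142, 143, 144] 0.05839461179633304
```

View pics/st.png

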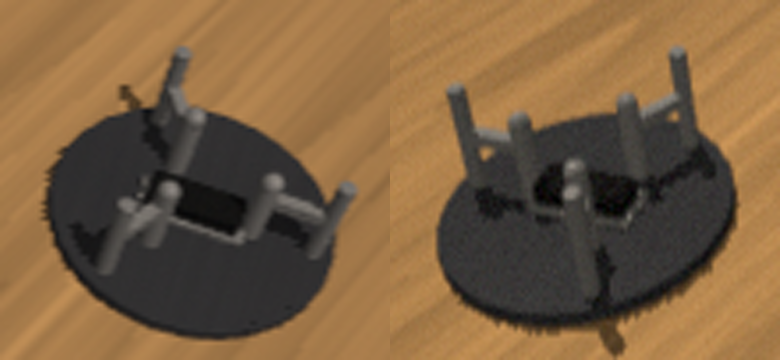

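The wrist puts the magnifier at (0.4737, -0.192), between the two fixed-camera estimates. I'll descend in steps around the barrel.

```bash
python3 -m jog '[{"claw":87,"dx":-1,"dy":-1,"dz":30},{"claw":87,"dx":-1,"dy":-1,"dz":60},{"claw":87,"dx":-1,"dy":-1,"dz":80},{"claw":87,"dx":-1,"dy":-1,"dz":95},{"claw":87,"dx":-1,"dy":-1,"dz":100},{"claw":87,"dx":-1,"dy":-1,"dz":100},{"claw":87,"dx":-1,"dy":-1,"dz":100},{"claw":87,"dx":-1,"dy":-1,"dz":100}]' 20
```

```text
$[0]: bad value
```

Run:
```python
import pickle;from h import *
d=pickle.load(open('d1.pkl','rb'))
# rests & pins by top blobs on depth in each view: per-view centre from points near pin tops (z>.053) and rest tops
for n,b in (('scene',(350,165,450,258)),('side',(80,205,190,297))):
    P=cloud(d[n])[b[1]:b[3],b[0]:b[2]]
    for nm,lo,hi in(('rest',.046,.0515),('pin',.0525,.062)):
        m=((P[...,2]>lo)&(P[...,2]<hi)).astype(np.uint8)
        k,l,st,ce=cv2.connectedComponentsWithStats(m)
        for j in range(1,k): print(n,nm,st[j,4],(ce[j]+b[:2]).round(1),P[l==j].mean(0).round(4))
```

```text
scene rest 13 [394.5 182.2] [0.6186 0.1456 0.049 ]
scene rest 18 [399.2 194.5] [0.6407 0.1273 0.0481]
scene rest 20 [419.2 211.6] [0.6866 0.1178 0.0489]
scene rest 20 [392.8 213.8] [0.6564 0.0829 0.0484]
scene rest 10 [436.2 217.5] [0.7141 0.1268 0.0485]
scene rest 12 [380.3 222. ] [0.651  0.0537 0.0486]
scene pin 20 [395.9 179. ] [0.6188 0.1465 0.0571]
scene pin 21 [438.  214.1] [0.7139 0.1277 0.0569]
scene pin 22 [381.4 218.4] [0.6501 0.055  0.0568]
side rest 14 [161.1 222.9] [0.6475 0.0577 0.0485]
side rest 17 [ 99.2 232.4] [0.7105 0.1303 0.0489]
side rest 18 [146.2 230.6] [0.6533 0.0855 0.0475]
side rest 16 [115.6 235.1] [0.6843 0.1205 0.0478]
side rest 18 [131.9 247.6] [0.6382 0.1287 0.0477]
side rest 15 [132.1 259.5] [0.6153 0.149  0.0489]
side pin 19 [160.9 218.8] [0.6478 0.0564 0.056 ]
side pin 23 [ 98.2 228.3] [0.7117 0.1296 0.0559]
side pin 25 [131.2 255.1] [0.6165 0.148  0.0558]
```

The pin and rest tops from both views put the stand centre at about (0.660, 0.1105). The call was refused because it needs every key, so I'll add spin.

```bash
python3 -m jog '[{"claw":87,"dx":-1,"dy":-1,"dz":30,"spin":0},{"claw":87,"dx":-1,"dy":-1,"dz":60,"spin":0},{"claw":87,"dx":-1,"dy":-1,"dz":80,"spin":0},{"claw":87,"dx":-1,"dy":-1,"dz":95,"spin":0},{"claw":87,"dx":-1,"dy":-1,"dz":100,"spin":0},{"claw":87,"dx":-1,"dy":-1,"dz":100,"spin":0},{"claw":87,"dx":-1,"dy":-1,"dz":100,"spin":0},{"claw":87,"dx":-1,"dy":-1,"dz":100,"spin":0}]' 20
```

```text
time: 1.97
position: [0.4751, -0.1923, 0.1079]
tool_rot: [2.22, 2.22, 0.002]
ft_force: [0.6, 0.2, -0.1]
grip_width: 0.998
grip_force: 0.0
```

```bash
python3 -m jog '[{"claw":87,"dx":0,"dy":-1,"dz":20,"spin":0},{"claw":87,"dx":0,"dy":-1,"dz":40,"spin":0},{"claw":87,"dx":0,"dy":-1,"dz":55,"spin":0},{"claw":87,"dx":0,"dy":-1,"dz":65,"spin":0},{"claw":87,"dx":0,"dy":-1,"dz":72,"spin":0},{"claw":87,"dx":0,"dy":-1,"dz":75,"spin":0},{"claw":87,"dx":0,"dy":-1,"dz":75,"spin":0},{"claw":75,"dx":0,"dy":-1,"dz":75,"spin":0},{"claw":65,"dx":0,"dy":-1,"dz":75,"spin":0},{"claw":55,"dx":0,"dy":-1,"dz":75,"spin":0},{"claw":48,"dx":0,"dy":-1,"dz":75,"spin":0},{"claw":44,"dx":0,"dy":-1,"dz":75,"spin":0},{"claw":41,"dx":0,"dy":-1,"dz":75,"spin":0},{"claw":38,"dx":0,"dy":-1,"dz":75,"spin":0},{"claw":34,"dx":0,"dy":-1,"dz":75,"spin":0},{"claw":30,"dx":0,"dy":-1,"dz":75,"spin":0},{"claw":30,"dx":0,"dy":-1,"dz":75,"spin":0},{"claw":30,"dx":0,"dy":-1,"dz":75,"spin":0}]' 20
```

```text
time: 3.47
position: [0.4731, -0.192, 0.0316]
tool_rot: [2.221, 2.221, 0.0]
ft_force: [1.2, -0.3, 0.1]
grip_width: 0.449
grip_force: 20.0
```

Gripped at about 39 mm. I'll lift.

```bash
python3 -m jog '[{"claw":30,"dx":0,"dy":0,"dz":-5,"spin":0},{"claw":30,"dx":0,"dy":0,"dz":-15,"spin":0},{"claw":30,"dx":0,"dy":0,"dz":-30,"spin":0},{"claw":30,"dx":0,"dy":0,"dz":-50,"spin":0},{"claw":30,"dx":0,"dy":0,"dz":-70,"spin":0},{"claw":30,"dx":0,"dy":0,"dz":-90,"spin":0},{"claw":30,"dx":0,"dy":0,"dz":-102,"spin":0},{"claw":30,"dx":0,"dy":0,"dz":-108,"spin":0},{"claw":30,"dx":0,"dy":0,"dz":-110,"spin":0},{"claw":30,"dx":0,"dy":0,"dz":-110,"spin":0},{"claw":30,"dx":0,"dy":0,"dz":-110,"spin":0}]' 25
```

```text
time: 4.38
position: [0.4723, -0.1918, 0.1405]
tool_rot: [-2.22, -2.22, 0.001]
ft_force: [-0.4, -0.2, -2.2]
grip_width: 0.452
grip_force: 25.0
```

```bash
python3 -m jog '[{"claw":30,"dx":8,"dy":5,"dz":0,"spin":0},{"claw":30,"dx":24,"dy":15,"dz":0,"spin":0},{"claw":30,"dx":48,"dy":30,"dz":0,"spin":0},{"claw":30,"dx":76,"dy":47,"dz":0,"spin":0},{"claw":30,"dx":104,"dy":64,"dz":0,"spin":0},{"claw":30,"dx":132,"dy":82,"dz":0,"spin":0},{"claw":30,"dx":160,"dy":99,"dz":0,"spin":0},{"claw":30,"dx":188,"dy":116,"dz":0,"spin":0},{"claw":30,"dx":216,"dy":134,"dz":0,"spin":0},{"claw":30,"dx":244,"dy":151,"dz":0,"spin":0},{"claw":30,"dx":268,"dy":166,"dz":0,"spin":0},{"claw":30,"dx":286,"dy":177,"dz":0,"spin":0},{"claw":30,"dx":296,"dy":183,"dz":0,"spin":0},{"claw":30,"dx":302,"dy":187,"dz":0,"spin":0},{"claw":30,"dx":302,"dy":187,"dz":0,"spin":0},{"claw":30,"dx":302,"dy":187,"dz":0,"spin":0},{"claw":30,"dx":302,"dy":187,"dz":0,"spin":0}]' 25
python3 - <<'E'
from bench import *
import pickle;from h import *
s=get_state();w=get_image('wrist');sc=get_image('scene');sd=get_image('side')
pickle.dump(dict(s=s,w=w,scene=sc,side=sd),open('d2.pkl','wb'));print(s['time'],s['position'])
x=[w['frame'],np.vstack([cv2.resize(f['frame'],(280,210)) for f in(sc,sd)])]
x=[cv2.resize(w['frame'],(400,300)),cv2.resize(sd['frame'][100:310,60:340],(400,300))]
cv2.imwrite('pics/p2.png',np.hstack(x)[...,::-1])
E
```

```text
time: 5.8
position: [0.6596, 0.1077, 0.1413]
tool_rot: [2.224, 2.218, -0.003]
ft_force: [0.2, -0.6, -2.3]
grip_width: 0.455
grip_force: 25.0
5.8 [0.65959524 0.10769438 0.14133061]
```

View pics/p2.png

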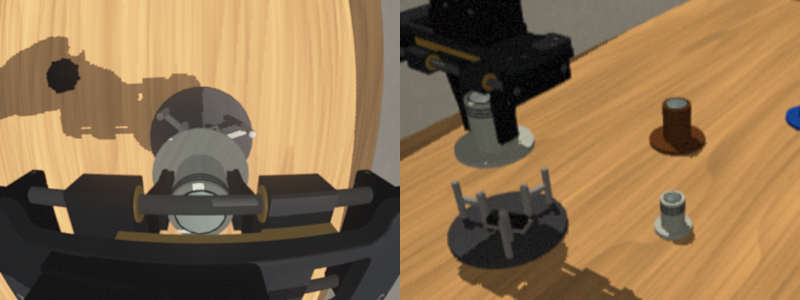

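It is held upright above the stand. I'll check the flange-to-stand offset within each view so that calibration bias cancels.

Run:
```python
import pickle;from h import *
from scipy.optimize import least_squares as LS
d=pickle.load(open('d2.pkl','rb'))
for n,st in(('scene',(.6610,.1095)),('side',(.6587,.1114))):
    P=cloud(d[n]);h=cv2.cvtColor(d[n]['frame'],cv2.COLOR_RGB2HSV)
    m=((P[...,2]>.108)&(P[...,2]<.122)&(np.hypot(P[...,0]-.66,P[...,1]-.11)<.06)&(h[...,1]<70)&(h[...,2]>70)).astype(np.uint8)
    cs,_=cv2.findContours(m,0,1);C=cv2.convexHull(max(cs,key=cv2.contourArea))[:,0]
    z=np.nanmedian(P[...,2][m>0]);q=cast(d[n],C,.116)
    r=LS(lambda c:np.hypot(*(q[:,:2]-c).T)-.0398,[.66,.11],loss='soft_l1',f_scale=.001)
    print(n,'z',z,'flange',r.x.round(4),'minus stand',(r.x-st).round(4),'med res',np.median(abs(r.fun)).round(4),m.sum())
```

```text
scene z 0.1158298214460994 flange [0.6611 0.103 ] minus stand [ 0.0001 -0.0065] med res 0.0005 796
side z 0.11508821093360086 flange [0.6538 0.11  ] minus stand [-0.0049 -0.0014] med res 0.001 876
```

Average offset is about (-2, -4) mm. I'll correct it and lower to just above the rests.

```bash
python3 -m jog '[{"claw":30,"dx":2,"dy":1,"dz":0,"spin":0},{"claw":30,"dx":4,"dy":2,"dz":5,"spin":0},{"claw":30,"dx":4,"dy":2,"dz":15,"spin":0},{"claw":30,"dx":4,"dy":2,"dz":25,"spin":0},{"claw":30,"dx":4,"dy":2,"dz":35,"spin":0},{"claw":30,"dx":4,"dy":2,"dz":43,"spin":0},{"claw":30,"dx":4,"dy":2,"dz":49,"spin":0},{"claw":30,"dx":4,"dy":2,"dz":52,"spin":0},{"claw":30,"dx":4,"dy":2,"dz":54,"spin":0},{"claw":30,"dx":4,"dy":2,"dz":54,"spin":0},{"claw":30,"dx":4,"dy":2,"dz":54,"spin":0},{"claw":30,"dx":4,"dy":2,"dz":54,"spin":0}]' 25
python3 - <<'E'
from bench import *
import pickle;from h import *
from scipy.optimize import least_squares as LS
s=get_state();print(s['position'])
for n,st in(('scene',(.6610,.1095)),('side',(.6587,.1114))):
    i=get_image(n);P=cloud(i);h=cv2.cvtColor(i['frame'],cv2.COLOR_RGB2HSV);z0=s['position'][2]-.0255
    m=((abs(P[...,2]-z0)<.005)&(np.hypot(P[...,0]-.66,P[...,1]-.11)<.05)&(h[...,1]<70)&(h[...,2]>70)).astype(np.uint8)
    m=cv2.morphologyEx(m,2,np.ones((3,3)))
    cs,_=cv2.findContours(m,0,1);C=cv2.convexHull(max(cs,key=cv2.contourArea))[:,0]
    q=cast(i,C,z0);r=LS(lambda c:np.hypot(*(q[:,:2]-c).T)-.0398,[.66,.11],loss='soft_l1',f_scale=.001)
    print(n,z0,np.nanmedian(P[...,2][m>0]),(r.x-st).round(4),np.median(abs(r.fun)).round(4))
    cv2.imwrite(f'pics/{n}3.png',i['frame'][...,::-1])
a,b=cv2.imread('pics/scene3.png')[130:270,340:480],cv2.imread('pics/side3.png')[170:310,70:210]
cv2.imwrite('pics/p3.png',np.hstack([cv2.resize(x,(400,400)) for x in(a,b)]))
E
```

```text
time: 6.95
position: [0.6625, 0.1141, 0.0882]
tool_rot: [2.221, 2.221, 0.002]
ft_force: [-0.3, -0.0, -2.4]
grip_width: 0.455
grip_force: 25.0
[0.66248302 0.11410043 0.08824763]
scene 0.0627476317251818 0.06262835743365813 [0.0026 0.0012] 0.0005
side 0.0627476317251818 0.061617151143730786 [-0.0013  0.0045] 0.0005
```

View pics/p3.png

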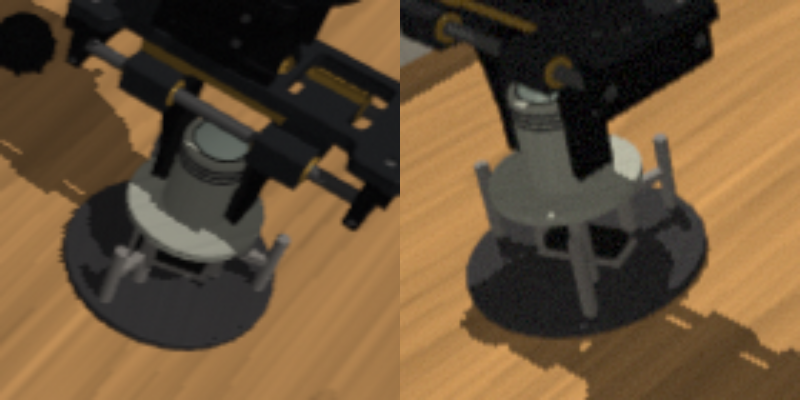

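The flange is about 6 mm above the rests, inside the pins, and off by about (+0.6, +2.8) mm. I'll trim that and lower slowly.

```bash
python3 -m jog '[{"claw":30,"dx":-1,"dy":0,"dz":0.5,"spin":0},{"claw":30,"dx":-2,"dy":0,"dz":1,"spin":0},{"claw":30,"dx":-2,"dy":0,"dz":2,"spin":0},{"claw":30,"dx":-2,"dy":0,"dz":3,"spin":0},{"claw":30,"dx":-2,"dy":0,"dz":4,"spin":0},{"claw":30,"dx":-2,"dy":0,"dz":4.5,"spin":0},{"claw":30,"dx":-2,"dy":0,"dz":5,"spin":0},{"claw":30,"dx":-2,"dy":0,"dz":5,"spin":0},{"claw":30,"dx":-2,"dy":0,"dz":5,"spin":0}]' 25
```

```text
time: 7.8
position: [0.662, 0.112, 0.0825]
tool_rot: [2.221, 2.222, -0.0]
ft_force: [1.0, 0.1, -3.2]
grip_width: 0.453
grip_force: 25.0
```

```bash
python3 -m jog '[{"claw":30,"dx":0,"dy":0,"dz":0.5,"spin":0},{"claw":30,"dx":0,"dy":0,"dz":1,"spin":0},{"claw":30,"dx":0,"dy":0,"dz":1,"spin":0},{"claw":30,"dx":0,"dy":0,"dz":1,"spin":0}]' 25
```

```text
time: 8.13
position: [0.6621, 0.112, 0.0816]
tool_rot: [2.221, 2.221, 0.0]
ft_force: [0.1, -0.4, -1.9]
grip_width: 0.45
grip_force: 25.0
```

```bash
python3 -m jog '[{"claw":30,"dx":0,"dy":0,"dz":0.5,"spin":0},{"claw":30,"dx":0,"dy":0,"dz":1,"spin":0},{"claw":30,"dx":0,"dy":0,"dz":1,"spin":0},{"claw":30,"dx":0,"dy":0,"dz":1,"spin":0}]' 25
```

```text
time: 8.47
position: [0.6622, 0.112, 0.0813]
tool_rot: [2.221, 2.221, 0.001]
ft_force: [-2.7, -0.1, 4.6]
grip_width: 0.455
grip_force: 25.0
```

The force rose to +4.6 N, so it is seated. I'll release gently.

```bash
python3 -m jog '[{"claw":30,"dx":0,"dy":0,"dz":0,"spin":0},{"claw":30,"dx":0,"dy":0,"dz":0,"spin":0},{"claw":40,"dx":0,"dy":0,"dz":0,"spin":0},{"claw":43,"dx":0,"dy":0,"dz":0,"spin":0},{"claw":47,"dx":0,"dy":0,"dz":0,"spin":0},{"claw":52,"dx":0,"dy":0,"dz":0,"spin":0},{"claw":60,"dx":0,"dy":0,"dz":0,"spin":0},{"claw":70,"dx":0,"dy":0,"dz":0,"spin":0},{"claw":80,"dx":0,"dy":0,"dz":0,"spin":0},{"claw":80,"dx":0,"dy":0,"dz":0,"spin":0},{"claw":80,"dx":0,"dy":0,"dz":0,"spin":0}]' 5
```

```text
time: 9.38
position: [0.662, 0.112, 0.0805]
tool_rot: [2.221, 2.221, 0.0]
ft_force: [-0.1, 0.8, -0.2]
grip_width: 0.875
grip_force: 0.0
```

```bash
python3 -m jog '[{"claw":80,"dx":0,"dy":0,"dz":-5,"spin":0},{"claw":80,"dx":0,"dy":0,"dz":-15,"spin":0},{"claw":80,"dx":0,"dy":0,"dz":-30,"spin":0},{"claw":80,"dx":0,"dy":0,"dz":-55,"spin":0},{"claw":80,"dx":0,"dy":0,"dz":-80,"spin":0},{"claw":80,"dx":0,"dy":0,"dz":-105,"spin":0},{"claw":80,"dx":0,"dy":0,"dz":-130,"spin":0},{"claw":80,"dx":0,"dy":0,"dz":-145,"spin":0},{"claw":80,"dx":0,"dy":0,"dz":-150,"spin":0},{"claw":80,"dx":0,"dy":0,"dz":-150,"spin":0},{"claw":80,"dx":0,"dy":0,"dz":-150,"spin":0},{"claw":80,"dx":0,"dy":0,"dz":-150,"spin":0}]' 5
python3 - <<'E'
from bench import *
from h import *
from scipy.optimize import least_squares as LS
s=get_state();print(s['time'],s['position'])
o=[]
for n,st,b in(('scene',(.6610,.1095),(340,130,480,270)),('side',(.6587,.1114),(70,170,210,310))):
    i=get_image(n);P=cloud(i);h=cv2.cvtColor(i['frame'],cv2.COLOR_RGB2HSV);z0=.056
    m=((abs(P[...,2]-z0)<.005)&(np.hypot(P[...,0]-.66,P[...,1]-.11)<.05)&(h[...,1]<70)&(h[...,2]>70)).astype(np.uint8)
    k=cv2.morphologyEx(m,2,np.ones((3,3)))
    cs,_=cv2.findContours(k,0,1);C=cv2.convexHull(max(cs,key=cv2.contourArea))[:,0]
    q=cast(i,C,z0);r=LS(lambda c:np.hypot(*(q[:,:2]-c).T)-.0398,[.66,.11],loss='soft_l1',f_scale=.001)
    p=P[k>0];A=np.c_[p[:,:2]-r.x,np.ones(len(p))];pl=np.linalg.lstsq(A,p[:,2],rcond=None)[0]
    print(n,'off',(r.x-st).round(4),'plane slope,z',pl.round(4))
    o.append(cv2.resize(i['frame'][b[1]:b[3],b[0]:b[2]],(400,400)))
cv2.imwrite('pics/p4.png',np.hstack(o)[...,::-1])
E
```

```text
time: 10.38
position: [0.6612, 0.1118, 0.2289]
tool_rot: [-2.22, -2.221, 0.003]
ft_force: [-0.4, -0.5, -1.0]
grip_width: 0.92
grip_force: 0.0
10.3833 [0.66120645 0.11181585 0.22894755]
scene off [0.0025 0.0001] plane slope,z [-0.0071  0.0035  0.0559]
side off [-0.0014  0.0022] plane slope,z [ 0.0042 -0.0063  0.055 ]
```

View pics/p4.png

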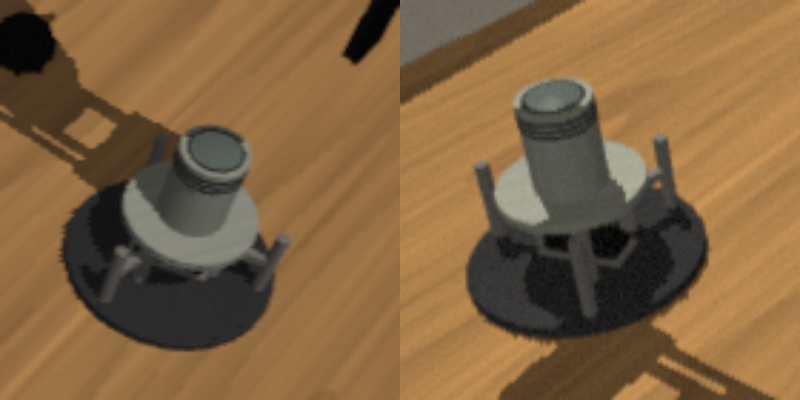

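The magnifier sits level (slope below 0.01 rad) between the pins, about 2 mm off centre, and the gripper is clear. I'll hand it in.

```bash
python3 -c "
from bench import *
print(close_job())"
```

```text
the job is handed in; nothing more can be done
None
```

The large magnifier rests level on the stand's three rests, about 2 mm off centre and released. The small magnifier and knob cap were left alone, and the job was handed in at about 10.5 s; no verdict came back.

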